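# Set the second-hand kitchen clock to ten with its push-to-set inner knob

### The arm

A 6-joint arm with a two-finger parallel gripper is mounted at the origin on the work surface. World frame = base frame: x ahead of the robot, y to its left, z up, the work surface at z = 0. Lengths are in m, angles in rad, forces in N, time in s.
With the tool pointing down it reaches from about 0.225 to 0.725 m from the base axis. Payload 3.1 kg.
Tool frame: the origin (TCP) lies midway between the tips of the shut fingers; the grasp point (between the pads) lies robot.pinch_z behind it (robot.pinch_z is the distance from the TCP to the grasp point, in m); z points along the fingers, y is the direction in which the jaws open and shut (so a half turn about z gives the same grasp; the last joint's range is limited). The gripper opens to 85 mm and grips with 20 to 120 N. Pads are 22 mm wide; open, the fingers measure 114 mm over their backs; the gripper's body (76 mm by 85 mm) begins 54 mm behind the grasp point. The pads swing forward as they close: fully open they stand 13 mm farther back than shut.
Start: joints at [-1.412, 0.048, 0.099, 1.622, 0, 1.443], TCP at [0.148, -0.504, 0.231] pointing down, gripper open.
Joint ranges: [-2.91, 2.91], [-0.99, 1.94], [-1.21, 1.42], [-2.12, 2.29], [-1.49, 1.47], [-3.14, 3.14]. Speed limits (rad/s): [2.79, 2.79, 3.14, 3.14, 3.14, 3.14].

### API

Orientations are given as [roll, pitch, yaw] about the fixed x, y, z axes, in that order (R = Rz(yaw) Ry(pitch) Rx(roll)).
In Python, from station import robot gives the robot as it stands. The module is installed in compiled form; this text tells all that it offers.
- The arm moves only by the tool arm_command, never from a script. Its arguments are lists of equal length, an entry for each row: "slide": the shift along the world's x, y, z in m, a list of three; "roll": the turn about the world's z in degrees. In form: {"slide": [[tx, ty, tz], ...], "roll": [roll, ...]}. A call has 1 to 10 rows; each row shifts and turns the commanded pose from where the row before left it; what a row does not reach is not made up. A row lasts 1/10 s, in which the tool goes at most 50 mm and 8.59 degrees, less where a joint would pass 70% of its speed; a pose out of reach is approached as far as the arm can. A call is refused whole if a number of a shift passes 0.05 or a number of a turn 8.59, either way. A call with a gripper value outside its range is refused whole. "claw" is the gripper command: -1 is shut, 1 is fully open, values between are in proportion, set as the call begins (left out, the last holds). The fingers move at their own pace and stop on an object; "newtons" is the grip in N (left out, the last holds). Time passes only in rows, so rows that do not move let the fingers close. It gives the time, the measured TCP pose, the force and the opening at its end, in the units of the state.
- robot.observe(): the state, without advancing time (a new reading comes with each control period).
- robot.read_camera(name): name is "side" or "top" or "wrist"; returns the picture (384x512x3 uint8, red, green, blue); there is no depth.
- robot.get_calibration(name): a dict with "camera_matrix" (3x3 intrinsics, pixels), "dist" ([k1, k2, p1, p2, k3] as OpenCV has them; the pictures are not rectified), "T" (4x4, takes a point from camera to world coordinates). Camera axes: x right, y down, z forward; pixel columns grow to the right and rows downward; lengths in m; the calibration is good to about 2 mm. A picture is of the moment at which its call begins: read the wrist's pose just before it. get_calibration takes no time and is no camera call; for the wrist camera it gives the pose at the moment of the call.
- robot.sign_off(): hands the job in, once; it reports no verdict.
Trained networks look in the newest picture that a camera, given by its name, has taken for a name from the list of things; names that differ only in an ending like _2 or _b are one class to them, and where a whole thing is asked for, a point or a joint stands for the part that bears it (a point fixed in the world has none). Each returns a list of dicts, best first, with "confidence" (0 to 1); they miss things now and then, are a little off and sometimes report something else, mostly with a low value. They report only what shows in the picture. A call takes as long as a camera call.
- robot.regions_of(camera, query): "mask" (384x512 bool, what is visible of it) and "bbox" ([centre column, centre row, width, height] in pixels, round what is visible of it).
- robot.pinpoint(camera, query): "at" ([column, row] in pixels: a listed point, or the origin of a listed thing).
The state is a dict: "clock": time; "joints": joint angles; "dq": joint speeds; "effort": joint torques, N m; "ee_pos": TCP position; "ee_rot": TCP orientation; "contact_force": force on the tool from outside, world axes, zero at the start; "wrist_torque": the same for the moment, N m; "gripper_width": finger opening in m.
Only numpy, scipy, OpenCV 4.12 (cv2) and the standard library are available. Lean on these libraries where they do the work, as an engineer would, in place of code of your own. Each camera call takes 0.05 s, during which the arm holds its last target.

### The job

The kitchen clock lying face up on the stall shows some minutes before ten: set it to exactly ten o'clock. Push the small inner knob in against its spring until you feel it bear on the drive, keep it pressed firmly but never hard, turn it clockwise until the long hand points straight at twelve, then let the knob spring fully out again and leave it. Do not shift the timer ring around the inner knob from its setting, and leave the other goods where they are.

Things in the scene. Friction and masses are not known exactly. Their poses are not given: they have to be found in the camera images.
- clock: Cream kitchen clock with built-in timer, lying face up, fixed where it lies: case 300 x 190 x 46 mm, origin at the centre of its underside, its z axis up. Its long axis is its x axis; +x points to the twelve o'clock end. Round dial, 164 mm across, under clear glass in a steel bezel 58 mm above the table, dial axis at x = +50 mm; the twelve is marked by a double bar, the other hours by single bars. The two concentric knobs have their common upright axis at x = -100 mm, y = 0.
- minute_hand (a joint): Angle of the long (minute) hand in rad: 0 points at the twelve, positive is clockwise from above, one minute is 0.105 rad; it starts between -1.3 and -0.4. It reaches 70 mm from the dial axis. The short hour hand follows it at one twelfth and stands on the ten when the long hand is on the twelve. The hands move only through the inner knob when that is pressed, then at its rate and in its sense.
- setter_top (a point): Centre of the top face of the inner knob (hand setter), which lies on the knob axis: a fluted steel cylinder 24 mm across that stands 24 mm above the top of the timer ring and 88 mm above the table when fully out. It turns freely without end, but drives the hands only while pressed in against the friction disc. It can be pushed in 12 mm at most; the return spring resists with 1 N at the start, growing 0.4 N per mm, and brings it fully out again when let go.
- setter: The inner knob itself, 24 mm across; its origin lies on the knob axis, level with the top of the timer ring (64 mm above the table) when fully out; its z axis is up. It carries the feet that press on the friction disc.
- disc: Friction disc hidden in the case under the inner knob. The knob meets it after 1 to 7 mm of push, different on every start, so this must be felt; from there the resistance grows by 20 N per mm. With less than 9 to 12 N of push on the knob in all it slips on the disc and the hands lag or stand still; 14 to 17 N in all is right; more than 18 N on the disc (20 to 22 N on the knob) harms it.
- ring_pointer (a point): Tip of the raised dark rib on the top rim of the outer knob (timer ring), 24 mm from the knob axis, 64 mm above the table. The ring is 48 mm across and 16 mm high with a fluted rim, directly below the inner knob's grip: fingertips must stay above it also when the knob is pushed in. It turns under a light touch (0.03 N m) and stays where it is turned; its setting differs on every start.
- candlestick: brass candlestick, 72 mm across the foot, 125 mm high (a bystander, as are the rest)
- egg_cup: white china egg cup, 48 mm across, 60 mm high
- brass_bowl: brass bowl, 100 mm across, 40 mm high
- bud_vase: blue china bud vase, 56 mm across, 92 mm high
- pocket_watch: brass pocket watch lying flat, 48 mm across, 12 mm high
- teaspoon: steel teaspoon lying flat, 135 mm long
- enamel_mug: white enamel mug, 76 mm across, 80 mm high

How it is judged:
On the way, in this order (a step that is already met when the one before it is completed fails the run):
1. the inner knob is pressed in and bears on the friction disc (contact force between setter and disc above 3 N), for 0.1 s.
2. the long hand has been brought to the twelve (value of joint minute_hand between -0.07 and 0.07 rad), for 0.2 s.
At the end, for the whole second after the job is handed in: The minute hand stands within 0.07 rad (two thirds of a minute) of the twelve, the inner knob has sprung out to within 1 mm, and the pointer of the timer ring is within 2 mm of where it was (all of step 2 and z of setter_top in the frame of clock above 0.087 m and distance of ring_pointer from where it was at the start of the episode below 0.002 m); the robot touches nothing.
It fails at once if the timer ring is turned: its pointer moves more than 2 mm (5 degrees) (distance of ring_pointer from where it was at the start of the episode above 0.002 m).
It fails at once if the inner knob is pressed on the friction disc with more than 18 N (contact force between setter and disc above 18 N).
It fails at once if another of the goods is pushed more than 20 mm from its place (distance of any of candlestick, egg_cup, brass_bowl, bud_vase, pocket_watch, teaspoon, enamel_mug from where it was at the start of the episode above 0.02 m).
It also fails if it takes over 45 s, if anything falls off the work surface, if the arm or the gripper's body presses on something with over 40 N, if the wrist force passes 120 N, or if a joint passes its speed limit or range.

## Working session

There is one attempt and no reset: what is moved stays moved. The work goes in short steps, Python scripts to look and compute and a tool call to move; the robot and the scene stay as the last step left them, time stands still between calls to the robot, and variables do not carry over. Pictures are saved under pics/ and viewed, and the job is handed in when it is done.

Besides the shell and the picture viewer there is one more tool, called after "Emit:" as name(argument=value, ...) on one line, values as JSON. arm_command: Moves the arm, as the interface text tells. Its arguments: {"type":"object","properties":{"slide":{"type":"array"},"roll":{"type":"array"},"claw":{"type":"number"},"newtons":{"type":"number"}},"required":["slide","roll"]}

```bash
mkdir -p pics; cat > h.py <<'E'
import numpy as np, cv2
from station import robot
def ray(cam,uv):
    c=robot.get_calibration(cam);K=np.array(c["camera_matrix"]);T=np.array(c["T"])
    p=cv2.undistortPoints(np.array([[uv]],float),K,np.array(c["dist"],float))[0,0]
    return T[:3,3],T[:3,:3]@np.array([p[0],p[1],1])
def atz(cam,uv,z):
    o,d=ray(cam,uv);return o+d*(z-o[2])/d[2]
def proj(cam,P):
    c=robot.get_calibration(cam);T=np.linalg.inv(np.array(c["T"]))
    return cv2.projectPoints(np.atleast_2d(P).astype(float),cv2.Rodrigues(T[:3,:3])[0],T[:3,3],np.array(c["camera_matrix"]),np.array(c["dist"],float))[0][:,0]
def save(cam,name):
    im=robot.read_camera(cam);cv2.imwrite(f"pics/{name}.png",im[:,:,::-1]);return im
E
python3 - <<'E'
from h import *
s=robot.observe();print({k:np.round(v,4).tolist() for k,v in s.items()},robot.pinch_z)
for c in ["top","side"]:
    save(c,c+"0")
    for q in ["setter_top","ring_pointer","clock"]:
        for r in robot.pinpoint(c,q)[:2]:
            z={"setter_top":.088,"ring_pointer":.064,"clock":0}[q]
            print(c,q,np.round(r["at"],1),round(r["confidence"],2),atz(c,r["at"],z).round(4))
print(robot.observe()["clock"])
E
```

```text
{'clock': 0.0, 'joints': [-1.4118, 0.0487, 0.0976, 1.6219, 0.0, 1.443], 'dq': [-0.0002, 0.0009, -0.0008, -0.0006, -0.0004, 0.0001], 'effort': [-0.0, -33.8781, 32.0016, 0.0202, -0.0002, -0.0], 'ee_pos': [0.1484, -0.503, 0.2301], 'ee_rot': [-3.1393, -0.0003, 0.2868], 'contact_force': [-0.1059, -0.3459, 0.2107], 'wrist_torque': [-0.0242, -0.013, -0.0079], 'gripper_width': 0.0857} 0.0187
top setter_top [223.8 200.8] 0.43 [0.548  0.1411 0.088 ]
top ring_pointer [237.6 203.1] 0.57 [0.5446 0.1115 0.064 ]
top ring_pointer [306.  167.7] 0.2 [ 0.627  -0.0432  0.064 ]
top clock [236.  166.6] 0.69 [0.637  0.1184 0.    ]
side setter_top [245.7 174.7] 0.47 [0.5457 0.1327 0.088 ]
side ring_pointer [247.5 186.2] 0.55 [0.5495 0.1173 0.064 ]
side ring_pointer [197.9 217.2] 0.32 [0.4341 0.0224 0.064 ]
side clock [287.1 207.2] 0.9 [0.6475 0.1032 0.    ]
0.4
```

View pics/top0.png

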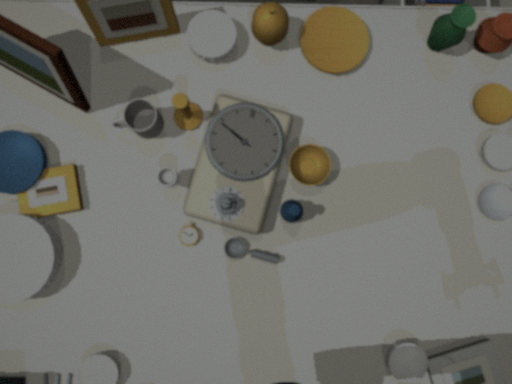

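View pics/side0.png

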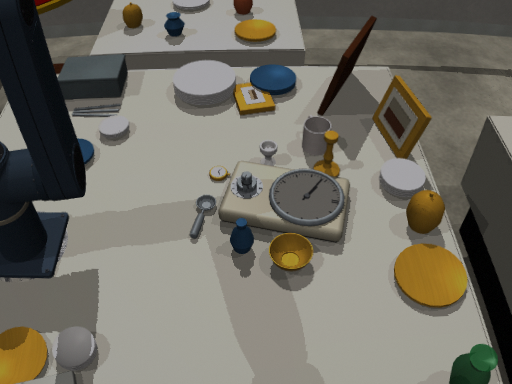

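The top view shows the dial at about (245,142) px and the knob at about (227,202) px, with no goods close to the knob. I'll move above the knob, turning the wrist so there's room for the clockwise turn.

Emit:
arm_command(slide=[[0.02,0.032,0],[0.02,0.032,0],[0.02,0.032,0],[0.02,0.032,0],[0.02,0.032,0],[0.02,0.032,0],[0.02,0.032,0],[0.02,0.032,0],[0.02,0.032,0],[0.02,0.032,0]], roll=[7.5,7.5,7.5,7.5,7.5,7.5,7.5,7.5,7.5,7.5], claw=0.0, newtons=60)

```text
clock: 1.4
ee_pos: [0.3491, -0.1822, 0.2316]
ee_rot: [3.141, 0.001, 1.601]
contact_force: [1.0, -0.5, 0.6]
gripper_width: 0.043
```

Emit:
arm_command(slide=[[0.02,0.032,0],[0.02,0.032,0],[0.02,0.032,0],[0.02,0.032,0],[0.02,0.032,0],[0.02,0.032,0],[0.02,0.032,0],[0.02,0.032,0],[0.02,0.032,0],[0.02,0.032,0]], roll=[7.5,7.5,7.5,7.5,7.5,7.5,7.5,7.5,7.5,7.5])

```text
clock: 2.4
ee_pos: [0.5492, 0.138, 0.2313]
ee_rot: [-3.142, 0.0, 2.911]
contact_force: [0.4, -0.5, 0.5]
gripper_width: 0.0424
```

```bash
python3 - <<'E'
from h import *
s=robot.observe();print({k:np.round(v,4).tolist() for k,v in s.items()})
im=save("wrist","w1")
for q,z in [("setter_top",.088),("setter",.064),("ring_pointer",.064)]:
    for r in robot.pinpoint("wrist",q)[:2]:
        print(q,np.round(r["at"],1),round(r["confidence"],2),atz("wrist",r["at"],z).round(4))
print(robot.get_calibration("wrist")["T"])
im=save("top","t1")
print(robot.observe()["clock"])
cv2.imwrite("pics/t1z.png",cv2.resize(im[80:240,160:320,::-1],None,fx=3.7,fy=3.7,interpolation=cv2.INTER_CUBIC))
E
```

```text
{'clock': 2.4, 'joints': [0.1278, 0.1564, 0.2162, 1.6302, -0.0002, 0.3589], 'dq': [0.5377, 0.705, 0.7759, 0.0629, -0.0054, -0.7583], 'effort': [-0.7819, -40.5207, 29.5844, 0.1161, 0.1238, 0.5186], 'ee_pos': [0.5492, 0.138, 0.2313], 'ee_rot': [-3.1416, 0.0004, 2.9105], 'contact_force': [0.4377, -0.4702, 0.4609], 'wrist_torque': [-0.0302, -0.0094, -0.0066], 'gripper_width': 0.0424}
setter_top [254.4 180. ] 0.6 [0.5469 0.1387 0.088 ]
setter [255.  174.3] 0.8 [0.546 0.137 0.064]
ring_pointer [234.  179.4] 0.58 [0.5459 0.1118 0.064 ]
[[ 0.23428044  0.9258044   0.29664607  0.47140088]
 [ 0.97216825 -0.22271458 -0.07271248  0.15584343]
 [-0.00125013  0.305425   -0.95221531  0.37314724]
 [ 0.          0.          0.          1.        ]]
2.65
```

View pics/w1.png

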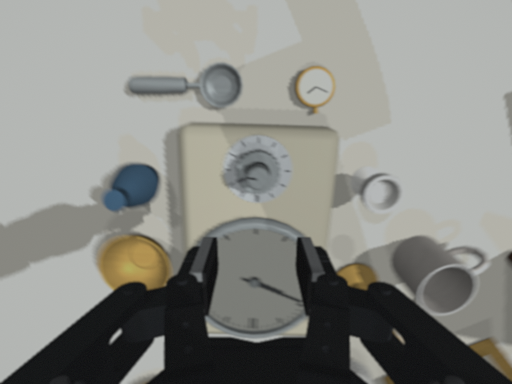

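View pics/t1z.png

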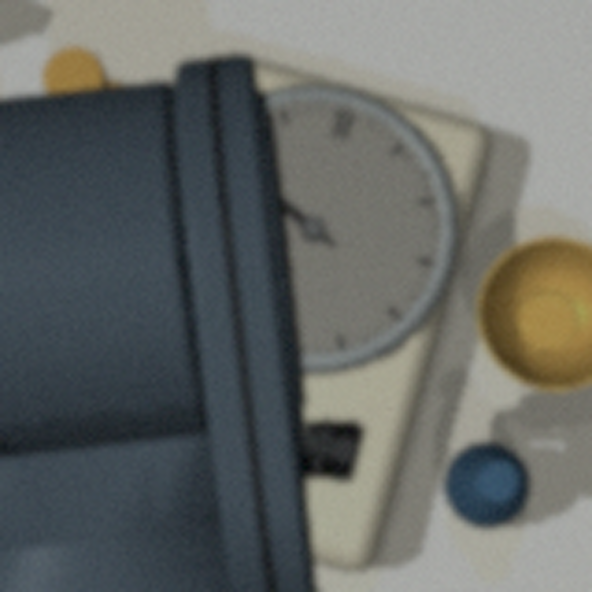

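Wrist view shows the knob at about (258,172) px and the dial at about (255,280), with the long hand reaching toward (300,300). I'll repeat the measurement now the arm has settled and read the hand on a rectified dial plane.

```bash
cat >> h.py <<'E'
def plane(cam,im,z,cx,cy,half=.12,n=600):
    # rectified: right=-y world, up=+x world
    g=np.linspace(-half,half,n)
    X=cx-g[:,None]+0*g[None,:];Y=cy-g[None,:]+0*g[:,None]
    p=proj(cam,np.c_[X.ravel(),Y.ravel(),np.full(n*n,z)]).reshape(n,n,2).astype(np.float32)
    return cv2.remap(im,p[...,0],p[...,1],cv2.INTER_CUBIC)
E
python3 - <<'E'
from h import *
s=robot.observe();print({k:np.round(v,4).tolist() for k,v in s.items()})
im=save("wrist","w2")
for q,z in [("setter_top",.088),("setter",.064),("ring_pointer",.064),("clock",0),("minute_hand",.055)]:
    for r in robot.pinpoint("wrist",q)[:1]:
        print(q,np.round(r["at"],1),round(r["confidence"],2),atz("wrist",r["at"],z).round(4))
for z,cx,cy,nm in [(.055,.69,.10,"d"),(.088,.547,.137,"k")]:
    cv2.imwrite(f"pics/w2{nm}.png",plane("wrist",im,z,cx,cy,half=.1 if nm=="d" else .04)[:,:,::-1])
t0=cv2.imread("pics/top0.png")
cv2.imwrite("pics/t0d.png",plane("top",t0,.055,.69,.1,.1))
cv2.imwrite("pics/t0k.png",plane("top",t0,.088,.547,.137,.04))
print(robot.observe()["clock"])
E
python3 -c "
import cv2,numpy as np
a=[cv2.resize(cv2.imread('pics/%s.png'%n),(395,295*395//395+100)) for n in ['w2d','t0d','w2k','t0k']]
cv2.imwrite('pics/m2a.png',np.hstack([cv2.resize(x,(400,400)) for x in a[:2]]))
cv2.imwrite('pics/m2b.png',np.hstack([cv2.resize(x,(400,400)) for x in a[2:]]))"
```

```text
{'clock': 2.65, 'joints': [0.1251, 0.1541, 0.2132, 1.6309, -0.0006, 0.3626], 'dq': [-0.021, -0.0247, -0.0124, 0.0011, 0.0024, -0.0026], 'effort': [0.5749, -37.1811, 31.9707, -0.0656, 0.0381, -0.0016], 'ee_pos': [0.5481, 0.1362, 0.2311], 'ee_rot': [-3.1407, -0.0007, 2.9042], 'contact_force': [-0.7066, -0.2608, 0.1466], 'wrist_torque': [-0.0136, -0.0204, -0.0202], 'gripper_width': 0.0426}
setter_top [254.7 180.5] 0.92 [0.5465 0.1341 0.088 ]
setter [254.9 171.7] 0.74 [0.5433 0.1349 0.064 ]
ring_pointer [236.9 180.3] 0.76 [0.5481 0.1131 0.064 ]
clock [254.9 233. ] 0.92 [0.6452 0.1096 0.    ]Traceback (most recent call last):
  File "<stdin>", line 5, in <module>
ValueError: it knows: brass_bowl, bud_vase, candlestick, clock, disc, egg_cup, enamel_mug, pocket_watch, ring_pointer, setter, setter_top, teaspoon
[ WARN:0@0.017] global loadsave.cpp:275 findDecoder imread_('pics/w2d.png'): can't open/read file: check file path/integrity
Traceback (most recent call last):
cv2.error: OpenCV(4.12.0) /io/opencv/modules/imgproc/src/resize.cpp:4208: error: (-215:Assertion failed) !ssize.empty() in function 'resize'
```

```bash
python3 - <<'E'
from h import *
im=cv2.imread("pics/w2.png"); t0=cv2.imread("pics/top0.png")
P=lambda c,i,z,x,y,h:plane(c,i,z,x,y,h,400)
cv2.imwrite("pics/m2a.png",np.hstack([P("wrist",im,.055,.69,.1,.1),P("top",t0,.055,.69,.1,.1)]))
cv2.imwrite("pics/m2b.png",np.hstack([P("wrist",im,.088,.547,.137,.04),P("top",t0,.088,.547,.137,.04)]))
E
```

```text
(no output)
```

View pics/m2a.png

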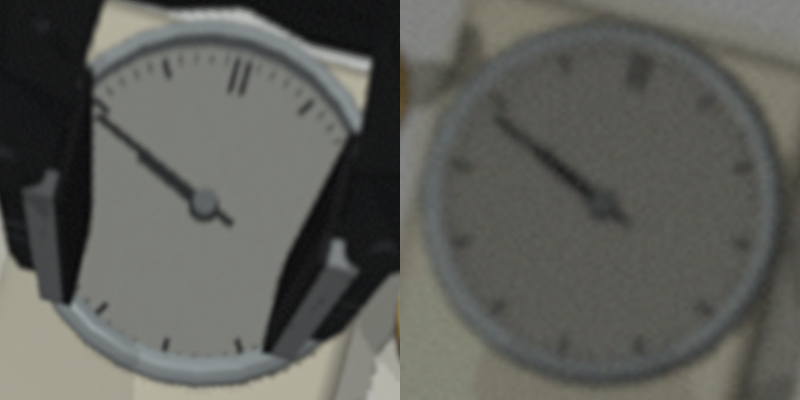

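View pics/m2b.png

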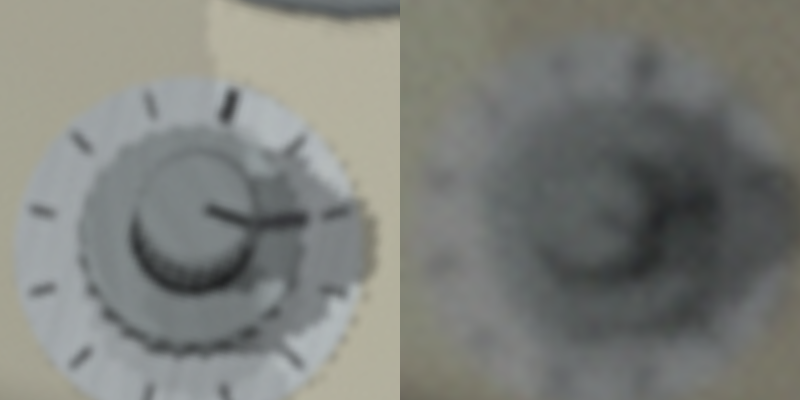

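Knob axis: about (0.5455, 0.138), agreed by the knob view, the dial and the 12-mark direction (clock yaw -15.5°). The long hand lies under or over the hour hand, about 65.5° (1.14 rad) short of twelve. Descending to just above the knob.

Emit:
arm_command(slide=[[-0.0025,0.002,-0.022],[0,0,-0.022],[0,0,-0.022],[0,0,-0.022],[0,0,-0.022],[0,0,-0.018],[0,0,0],[0,0,0]], roll=[0,0,0,0,0,0,0,0], claw=-0.1)

```text
clock: 3.7
ee_pos: [0.5457, 0.1379, 0.1036]
ee_rot: [-3.141, -0.0, 2.904]
contact_force: [0.3, -0.1, 0.7]
gripper_width: 0.0387
```

```bash
python3 - <<'E'
from h import *
s=robot.observe();print({k:np.round(v,4).tolist() for k,v in s.items()})
im=save("wrist","w3")
print(proj("wrist",[[.5455,.138,.088],s["ee_pos"]]))
save("side","s3")
i=cv2.imread("pics/s3.png")[130:230,180:330];cv2.imwrite("pics/s3z.png",cv2.resize(i,None,fx=5,fy=5,interpolation=cv2.INTER_CUBIC))
E
```

```text
{'clock': 3.7, 'joints': [0.1285, 0.1558, -0.0385, 1.3769, 0.0, 0.3661], 'dq': [0.004, -0.0113, 0.0349, -0.002, -0.0004, -0.0002], 'effort': [-0.0056, -36.758, 30.7579, 0.0512, -0.0009, 0.0004], 'ee_pos': [0.5457, 0.1379, 0.1036], 'ee_rot': [-3.1415, -0.0003, 2.9039], 'contact_force': [0.2642, -0.0856, 0.7032], 'wrist_torque': [-0.0011, -0.067, 0.0625], 'gripper_width': 0.0387}
[[255.58233018 236.27598002]
 [255.50221989 249.19535284]]
```

View pics/w3.png

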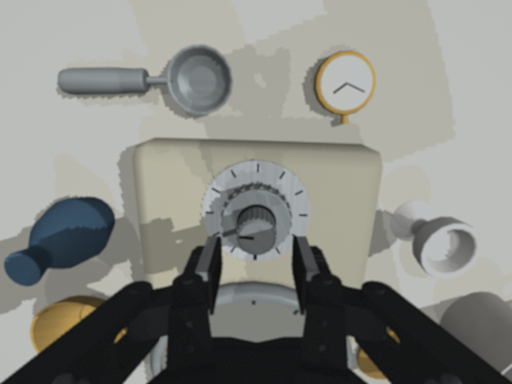

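View pics/s3z.png

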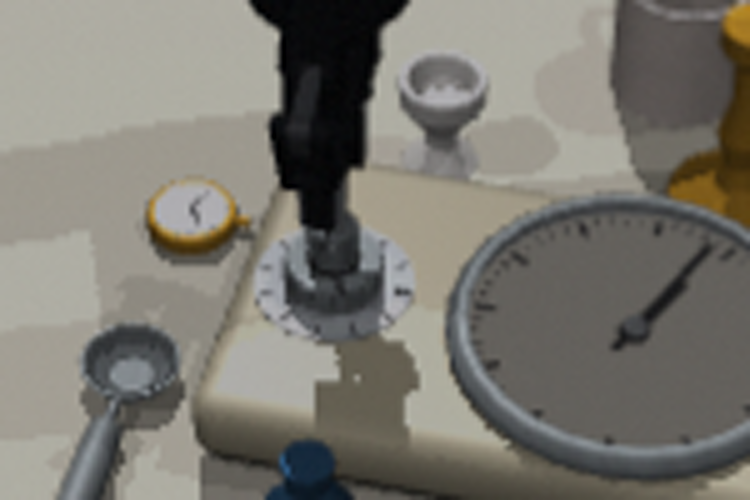

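The predicted knob position (256,236) px matches the picture, and the knob sits midway between the fingers. Lowering to a TCP height of 77 mm, then closing.

Emit:
arm_command(slide=[[0,0,-0.01],[0,0,-0.01],[0,0,-0.0065],[0,0,0],[0,0,0]], roll=[0,0,0,0,0])

```text
clock: 4.3
ee_pos: [0.5456, 0.1384, 0.0762]
ee_rot: [-3.141, -0.001, 2.905]
contact_force: [0.8, -0.3, 0.7]
gripper_width: 0.0385
```

Emit:
arm_command(slide=[[0,0,0],[0,0,0],[0,0,0],[0,0,0],[0,0,0]], roll=[0,0,0,0,0], claw=-1, newtons=60)

```text
clock: 4.8
ee_pos: [0.546, 0.1377, 0.077]
ee_rot: [-3.14, 0.0, 2.904]
contact_force: [-1.8, -4.2, 1.1]
gripper_width: 0.0214
```

```bash
python3 - <<'E'
from h import *
s=robot.observe();print({k:np.round(v,4).tolist() for k,v in s.items()})
im=save("wrist","w4")
save("side","s4")
i=cv2.imread("pics/s4.png")[145:205,200:300];cv2.imwrite("pics/s4z.png",cv2.resize(i,None,fx=8,fy=8,interpolation=cv2.INTER_CUBIC))
E
```

```text
{'clock': 4.8, 'joints': [0.1288, 0.1682, -0.078, 1.3246, -0.0015, 0.3661], 'dq': [0.0001, 0.0017, -0.0005, -0.0017, 0.001, -0.0004], 'effort': [2.2292, -37.4614, 31.7938, -0.7432, 1.2633, 0.0007], 'ee_pos': [0.546, 0.1377, 0.077], 'ee_rot': [-3.1401, 0.0005, 2.9043], 'contact_force': [-1.7845, -4.2499, 1.1125], 'wrist_torque': [-0.9602, 0.2211, -0.0537], 'gripper_width': 0.0214}
```

View pics/s4z.png

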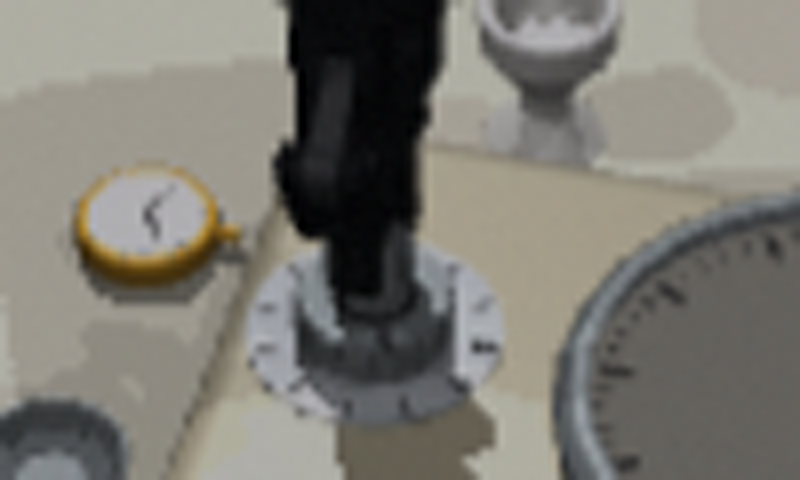

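View pics/w4.png

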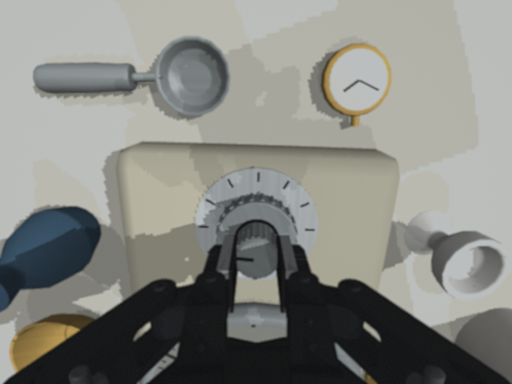

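Emit:
arm_command(slide=[[-0.0002,-0.0005,-0.0004],[0,0,-0.0004],[0,0,0],[0,0,0]], roll=[0,0,0,0])

```text
clock: 5.3
ee_pos: [0.546, 0.1377, 0.0761]
ee_rot: [-3.141, 0.001, 2.905]
contact_force: [-1.8, -5.5, 2.2]
gripper_width: 0.021
```

Emit:
arm_command(slide=[[0,0,-0.0005],[0,0,0],[0,0,0]], roll=[0,0,0])

```text
clock: 5.6
ee_pos: [0.546, 0.1377, 0.0757]
ee_rot: [-3.141, 0.001, 2.905]
contact_force: [-0.2, -4.8, 2.4]
gripper_width: 0.021
```

Emit:
arm_command(slide=[[0,0,-0.0005],[0,0,0],[0,0,0]], roll=[0,0,0])

```text
clock: 5.9
ee_pos: [0.546, 0.1377, 0.0752]
ee_rot: [-3.141, 0.001, 2.905]
contact_force: [-0.3, -4.3, 2.4]
gripper_width: 0.0211
```

Emit:
arm_command(slide=[[0,0,-0.0005],[0,0,0],[0,0,0]], roll=[0,0,0])

```text
clock: 6.2
ee_pos: [0.546, 0.1377, 0.0747]
ee_rot: [-3.141, 0.001, 2.905]
contact_force: [-0.7, -5.0, 1.3]
gripper_width: 0.021
```

Emit:
arm_command(slide=[[0,0,-0.0005],[0,0,0],[0,0,0]], roll=[0,0,0])

```text
clock: 6.5
ee_pos: [0.546, 0.1377, 0.0743]
ee_rot: [-3.141, 0.001, 2.905]
contact_force: [-1.7, -5.3, 2.2]
gripper_width: 0.0209
```

Emit:
arm_command(slide=[[0,0,-0.0005],[0,0,0],[0,0,0]], roll=[0,0,0])

```text
clock: 6.8
ee_pos: [0.546, 0.1377, 0.0739]
ee_rot: [-3.141, 0.001, 2.905]
contact_force: [-0.9, -6.0, 2.8]
gripper_width: 0.0209
```

Emit:
arm_command(slide=[[0,0,-0.0005],[0,0,0],[0,0,0]], roll=[0,0,0])

```text
clock: 7.1
ee_pos: [0.546, 0.1377, 0.0734]
ee_rot: [-3.141, 0.001, 2.905]
contact_force: [-1.7, -4.7, 3.0]
gripper_width: 0.0211
```

Emit:
arm_command(slide=[[0,0,-0.0004],[0,0,0],[0,0,0]], roll=[0,0,0])

```text
clock: 7.4
ee_pos: [0.546, 0.1377, 0.0732]
ee_rot: [-3.141, 0.001, 2.905]
contact_force: [-0.6, -4.4, 3.1]
gripper_width: 0.0209
```

Emit:
arm_command(slide=[[0,0,-0.0005],[0,0,0],[0,0,0]], roll=[0,0,0])

```text
clock: 7.7
ee_pos: [0.546, 0.1377, 0.073]
ee_rot: [-3.141, 0.001, 2.905]
contact_force: [-1.6, -5.7, 5.7]
gripper_width: 0.0208
```

Emit:
arm_command(slide=[[0,0,-0.0004],[0,0,0],[0,0,0]], roll=[0,0,0])

```text
clock: 8.0
ee_pos: [0.5461, 0.1377, 0.0729]
ee_rot: [-3.141, 0.001, 2.905]
contact_force: [-3.1, -5.7, 6.4]
gripper_width: 0.0212
```

Contact at about 4 mm of push; the force is now rising. Building up to about 15 N.

Emit:
arm_command(slide=[[0,0,-0.0005],[0,0,0],[0,0,0]], roll=[0,0,0])

```text
clock: 8.3
ee_pos: [0.5461, 0.1377, 0.0728]
ee_rot: [-3.141, 0.001, 2.905]
contact_force: [-3.0, -5.7, 7.0]
gripper_width: 0.0208
```

Emit:
arm_command(slide=[[0,0,-0.0005],[0,0,0],[0,0,0]], roll=[0,0,0])

```text
clock: 8.6
ee_pos: [0.5461, 0.1377, 0.0727]
ee_rot: [-3.141, 0.001, 2.905]
contact_force: [-3.3, -5.5, 8.6]
gripper_width: 0.0208
```

Emit:
arm_command(slide=[[0,0,-0.0008],[0,0,0],[0,0,0]], roll=[0,0,0])

```text
clock: 8.9
ee_pos: [0.5461, 0.1377, 0.0725]
ee_rot: [-3.141, 0.002, 2.905]
contact_force: [-4.2, -5.7, 10.0]
gripper_width: 0.0212
```

Emit:
arm_command(slide=[[0,0,-0.0006],[0,0,0],[0,0,0]], roll=[0,0,0])

```text
clock: 9.2
ee_pos: [0.5461, 0.1377, 0.0723]
ee_rot: [-3.141, 0.002, 2.905]
contact_force: [-6.0, -5.8, 12.5]
gripper_width: 0.0209
```

Emit:
arm_command(slide=[[0.0003,0,-0.0006],[0,0,0],[0,0,0]], roll=[0,0,0])

```text
clock: 9.5
ee_pos: [0.5462, 0.1377, 0.0722]
ee_rot: [-3.141, 0.002, 2.905]
contact_force: [-5.5, -5.1, 13.9]
gripper_width: 0.0208
```

Emit:
arm_command(slide=[[0,0,-0.0003],[0,0,0],[0,0,0]], roll=[0,0,0])

```text
clock: 9.8
ee_pos: [0.5462, 0.1377, 0.0721]
ee_rot: [-3.141, 0.002, 2.905]
contact_force: [-6.9, -6.4, 14.6]
gripper_width: 0.0207
```

```bash
python3 - <<'E'
from h import *
for k in range(4):
    im=save("side","s5")
    s=robot.observe();print(np.round(s["contact_force"],2),np.round(s["wrist_torque"],3),s["clock"],np.round(s["ee_pos"],5))
E
```

```text
[-6.73 -5.61 15.17] [-1.253  1.518 -0.035] 9.85 [0.54621 0.1377  0.07213]
[-6.77 -5.05 15.07] [-1.223  1.496 -0.012] 9.9 [0.54619 0.1377  0.07212]
[-7.06 -6.61 15.52] [-1.267  1.521  0.089] 9.95 [0.5462  0.13774 0.07212]
[-7.62 -5.9  15.87] [-1.3    1.491  0.018] 10.0 [0.5462  0.13771 0.07211]
```

Holding about 15 N. Turning clockwise in small portions.

Emit:
arm_command(slide=[[0,0,0],[0,0,0],[0,0,0],[0,0,0],[0,0,0]], roll=[-3,-3,-3,-3,0])

```text
clock: 10.5
ee_pos: [0.5462, 0.1378, 0.0721]
ee_rot: [3.141, 0.002, 2.695]
contact_force: [-6.7, -5.9, 16.0]
gripper_width: 0.0212
```

```bash
cat >> h.py <<'E'
def look(n):
    a=save("side",n);s=robot.observe();print(np.round(s["contact_force"],2),np.round(s["wrist_torque"],3),np.round(s["ee_pos"],4),np.round(s["ee_rot"],4),np.round(s["gripper_width"],4),s["clock"])
    t=save("top",n+"t")
    o=np.hstack([plane("side",a,.055,.6885,.0985,.1,400),plane("top",t,.055,.6885,.0985,.1,400)])
    cv2.imwrite(f"pics/{n}m.png",o[:,:,::-1])
E
python3 -c "
from h import *
look('a1')"
```

```text
[-7.25 -5.72 14.76] [-1.314  1.509 -0.031] [0.5462 0.1377 0.0721] [3.1415e+00 1.8000e-03 2.6953e+00] 0.0211 10.55
```

View pics/a1m.png

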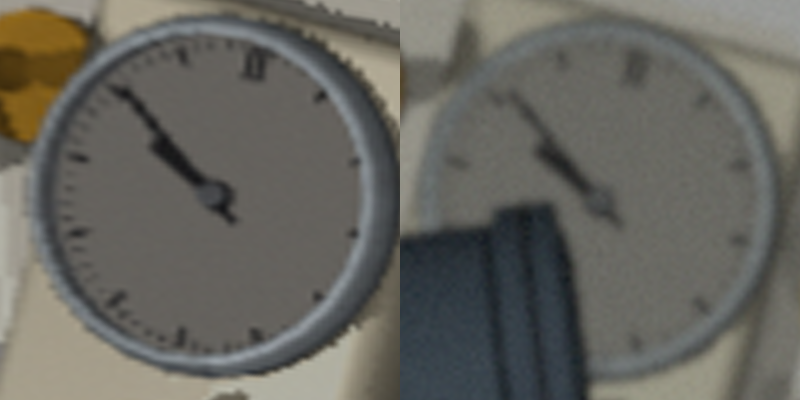

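The hand followed by about 12°, so it moves 1:1 with the knob; force steady at 15 N. Continuing.

Emit:
arm_command(slide=[[0,0,0],[0,0,0],[0,0,0],[0,0,0],[0,0,0],[0,0,0],[0,0,0]], roll=[-4,-4,-4,-4,-4,-4,0])

```text
clock: 11.3
ee_pos: [0.5463, 0.1378, 0.0721]
ee_rot: [3.141, 0.002, 2.275]
contact_force: [-7.0, -6.6, 16.2]
gripper_width: 0.0207
```

Emit:
arm_command(slide=[[0,0,0],[0,0,0],[0,0,0],[0,0,0],[0,0,0],[0,0,0],[0,0,0],[0,0,0]], roll=[-4,-4,-4,-4,-4,-4,0,0])

```text
clock: 12.1
ee_pos: [0.5463, 0.1378, 0.0721]
ee_rot: [3.14, 0.001, 1.858]
contact_force: [-6.1, -6.3, 14.6]
gripper_width: 0.0212
```

```bash
python3 -c "
from h import *
look('a2')"
```

```text
[-5.73 -5.14 15.52] [-1.236  1.476  0.   ] [0.5463 0.1378 0.0721] [3.1400e+00 9.0000e-04 1.8577e+00] 0.021 12.15
```

View pics/a2m.png

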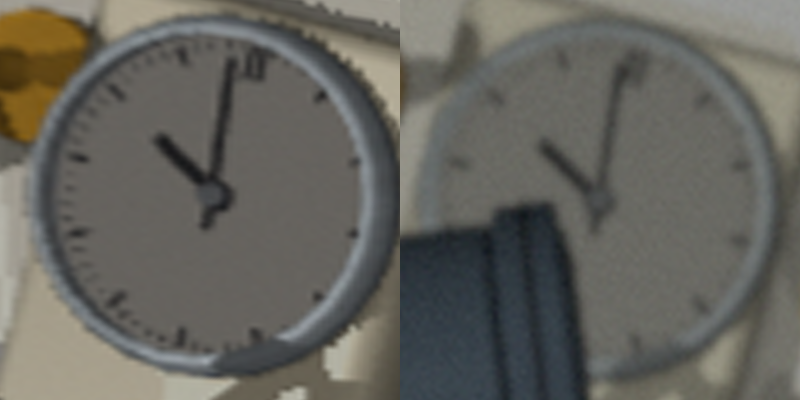

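About 6° remain (5.5° by the turn made, 6–6.7° by the pictures). Turning another 6°.

Emit:
arm_command(slide=[[0,0,0],[0,0,0],[0,0,0],[0,0,0]], roll=[-3,-3,0,0])

```text
clock: 12.6
ee_pos: [0.5464, 0.1378, 0.0721]
ee_rot: [3.14, 0.001, 1.753]
contact_force: [-7.0, -5.6, 15.2]
gripper_width: 0.0212
```

```bash
python3 -c "
from h import *
look('a3')
a=cv2.imread('pics/a3.png');cv2.imwrite('pics/a3z.png',plane('side',a,.053,.6885,.0985,.085,600))"
```

```text
[-6.22 -5.38 15.17] [-1.285  1.378  0.012] [0.5464 0.1378 0.0722] [3.1397e+00 7.0000e-04 1.7530e+00] 0.0209 12.65
```

View pics/a3m.png

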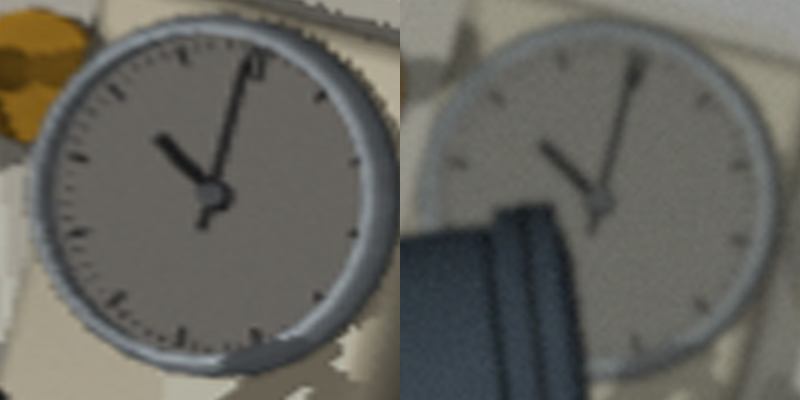

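View pics/a3z.png

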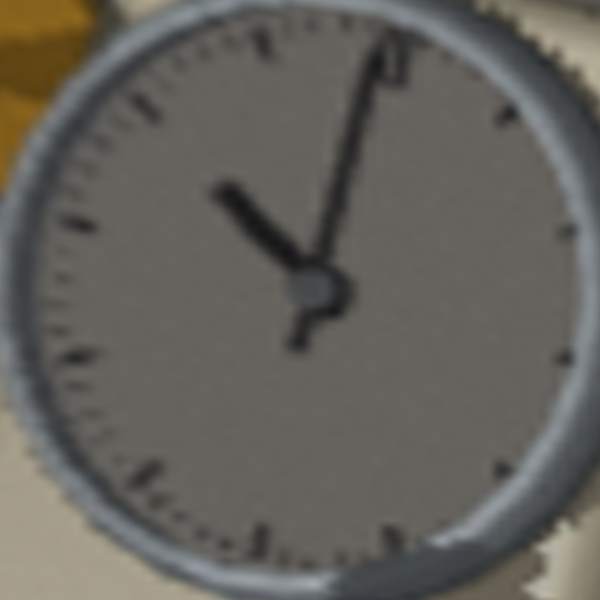

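The long hand lies on twelve within about 1° (15° vs 15.5° in the rectified views). Easing the knob out while gripped, then opening.

Emit:
arm_command(slide=[[0,0,0.001],[0,0,0.001],[0,0,0.001],[0,0,0.001],[0,0,0.001],[0,0,0.001],[0,0,0.001],[0,0,0],[0,0,0]], roll=[0,0,0,0,0,0,0,0,0])

```text
clock: 13.6
ee_pos: [0.5462, 0.1378, 0.0756]
ee_rot: [3.141, 0.0, 1.753]
contact_force: [-0.2, -4.8, 1.6]
gripper_width: 0.0212
```

Emit:
arm_command(slide=[[0,0,0],[0,0,0],[0,0,0],[0,0,0],[0,0,0]], roll=[0,0,0,0,0], claw=0.0)

```text
clock: 14.1
ee_pos: [0.5461, 0.1384, 0.0753]
ee_rot: [3.142, -0.001, 1.753]
contact_force: [0.9, -0.3, 0.3]
gripper_width: 0.0429
```

Emit:
arm_command(slide=[[0,0,0.01],[0,0,0.02],[0,0,0.03],[0,0,0.03],[-0.03,0,0.03],[-0.04,0,0.02],[-0.04,0,0],[-0.04,0,0],[0,0,0],[0,0,0]], roll=[0,0,0,0,0,0,0,0,0,0])

```text
clock: 15.1
ee_pos: [0.3961, 0.1381, 0.2164]
ee_rot: [3.139, -0.0, 1.753]
contact_force: [-0.5, -0.8, 0.0]
gripper_width: 0.0428
```

```bash
python3 -c "
from h import *
look('b1')
im=save('wrist','b1w')
for q,z in [('setter_top',.088),('ring_pointer',.064)]:
  for c in ['wrist','side','top']:
    for r in robot.pinpoint(c,q)[:1]: print(c,q,np.round(r['at'],1),round(r['confidence'],2),atz(c,r['at'],z).round(4))
t=cv2.imread('pics/b1.png');s0=cv2.imread('pics/side0.png')
z=lambda i:cv2.resize(i[155:215,215:275],(390,390),interpolation=cv2.INTER_CUBIC)
cv2.imwrite('pics/b1k.png',np.hstack([z(s0),z(t)]))
w2=cv2.imread('pics/w2.png')
cv2.imwrite('pics/b1p.png',plane('wrist',cv2.imread('pics/b1w.png'),.088,.547,.137,.04,400))
print(robot.observe()['clock'])"
```

```text
[-0.52 -0.61  0.25] [-0.029 -0.002  0.053] [0.3968 0.1381 0.2163] [ 3.1389 -0.      1.753 ] 0.0425 15.15
wrist setter_top [399.2 210.5] 0.78 [0.5434 0.1384 0.088 ]
side setter_top [248.6 176.1] 0.43 [0.5525 0.1277 0.088 ]
top setter_top [224.  202.9] 0.39 [0.5434 0.1406 0.088 ]
wrist ring_pointer [388.  220.9] 0.88 [0.5484 0.1175 0.064 ]
side ring_pointer [247.3 187.2] 0.52 [0.5489 0.114  0.064 ]
top ring_pointer [237.3 201.1] 0.79 [0.5491 0.1122 0.064 ]
15.55
```

View pics/b1m.png

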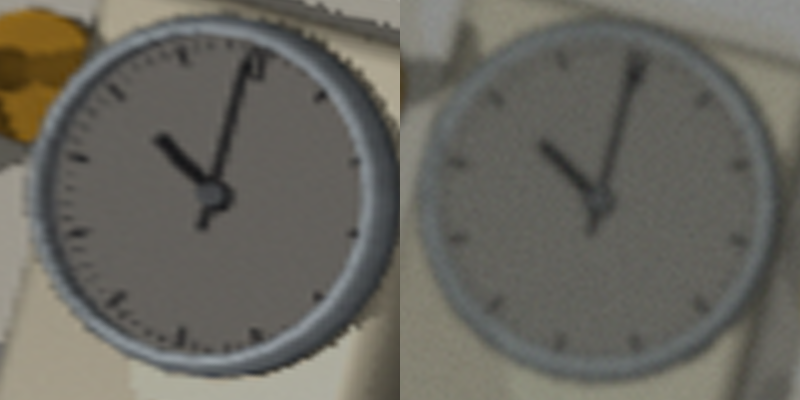

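View pics/b1k.png

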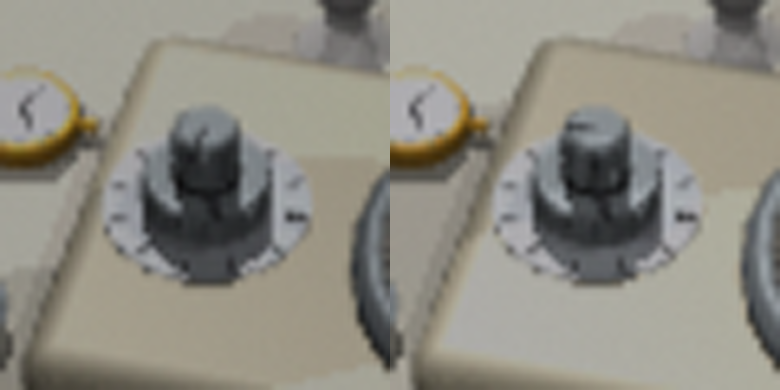

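View pics/b1w.png

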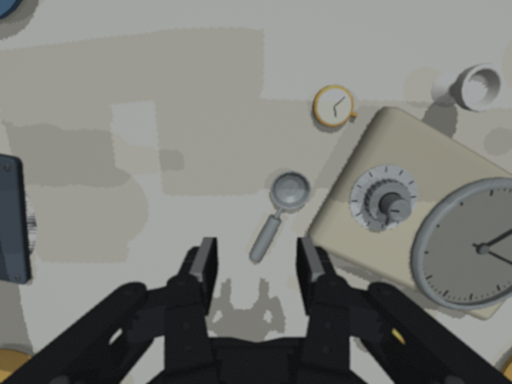

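The long hand is still on twelve after release, within about 1°. The knob stands at full height in the side view, with the ring rib where it was. Handing in.

```bash
python3 -c "
from station import robot
print(robot.sign_off())"
```

```text
the job is handed in; nothing more can be done
None
```

The clock is set to ten o'clock and the job was handed in at about 15.6 s, with no verdict reported.

- **Pressing:** I gripped the inner knob above the ring and felt it meet the drive after about 4 mm of push. I then held it at about 15–16 N while turning.
- **Turning:** I turned it 66° clockwise, and the hand followed it one to one. I then eased the knob out while still gripped, opened the fingers and moved clear.

**Last checks**
- **Minute hand:** it stands about 0.7° short of twelve in the side view and about 1.3° short in the top view. The angle turned suggests it could instead be about 0.5° past. All three are well inside the 4° allowed.
- **Knob:** it looks fully out in the before and after side pictures. I did not measure its height.
- **Timer ring:** the rib looks unmoved in the side picture. The networks' pointer readings scattered by up to 5 mm, more than the 2 mm limit, so they could not confirm it.
- **Other goods:** those I could see were in their places, and the arm was touching nothing.

A sideways force of 5–9 N showed at the wrist while gripping, probably from slightly off-centre fingers. It disappeared on release.

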